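# Set the light box to the cross aperture and press its lamp button

## Robot

A 6-joint arm with a two-finger parallel gripper is mounted at the origin on the work surface. World frame = base frame: x ahead of the robot, y to its left, z up, the work surface at z = 0. Lengths are in m, angles in rad, forces in N, time in s.
With the tool pointing down it reaches from about 0.35 to 0.925 m from the base axis. Payload 6.4 kg.
Tool frame: the origin (TCP) lies midway between the tips of the shut fingers; the grasp point (between the pads) lies 19 mm behind it (robot.grip_point_offset is the distance from the TCP to the grasp point, in m); y points along the fingers, x is the direction in which the jaws open and shut, and the axes are right-handed (so a half turn about y gives the same grasp; the last joint's range is limited). The gripper opens to 94 mm and grips with 3 to 60 N. Pads are 16 mm wide; open, the fingers measure 119 mm over their backs; the gripper's body (75 mm by 177 mm) begins 78 mm behind the grasp point.
Start: joints at [-1.29, 0.245, 1.558, -0, 1.339, -0.174], TCP at [0.286, -0.584, 0.205] pointing down, gripper open.
Joint ranges: [-3.13, 3.13], [-1.02, 2.26], [0.13, 2.54], [-0.95, 4.09], [0.21, 2.88], [-2.74, 2.74]. Speed limits (rad/s): [2.57, 2.57, 3.14, 3.14, 3.14, 3.14].

## Interface

Orientations are given as a unit quaternion [x, y, z, w].
In Python, from workcell import robot gives the robot as it stands.
- The arm moves only by the tool apply_moves, never from a script. Its argument "plan" is a list that holds one entry, the list of rows, each a list of 7 numbers: the shift along the world's x, y, z each as a share of 0.1 m, from -1 to 1, then the turn, a rotation vector about the world's x, y, z each as a share of 45 degrees, from -1 to 1, then the opening, from 0 (shut) to 1 (fully open). In form: [[[dx, dy, dz, rx, ry, rz, gripper], ...]]. A call has 1 to 5 rows; each row is the pose to reach, as a shift and turn from the pose measured when the call began; what a row does not reach only later rows make up. A row lasts 1/12 s, in which the tool goes at most 41.7 mm and 7.16 degrees, less where a joint would pass 70% of its speed; a pose out of reach is approached as far as the arm can. A call with a number of a shift or a turn outside -1 to 1 is refused whole. A call with a gripper value outside its range is refused whole. The fingers move at their own pace and stop on an object; "squeeze" is the grip in N (left out, the last holds). Time passes only in rows, so rows that repeat a pose let the fingers close. It gives the time, the measured TCP pose, the force and the opening at its end, in the units of the state.
- robot.observe(): the state, without advancing time (a new reading comes with each control period).
- robot.capture(name): name is "scene" or "top"; returns the picture (400x640x3 uint8, blue, green, red); there is no depth.
- robot.calibration(name): a dict with "fx", "fy", "cx", "cy" (pixels), "k1" (the pictures are not rectified: a ray, as slopes to the right and down, at radius r is drawn at 1 + k1 r^2 times it, then the intrinsics apply), "T" (4x4, takes a point from camera to world coordinates). Camera axes: x right, y down, z forward; pixel columns grow to the right and rows downward; lengths in m; the calibration is good to about 2 mm. A picture is of the moment at which its call begins. calibration takes no time and is no camera call.
- robot.sign_off(): hands the job in, once; it reports no verdict.
The state is a dict: "time": time; "joints": joint angles; "dq": joint speeds; "tau": joint torques, N m; "eef_pos": TCP position; "ee_rot": TCP orientation; "force": force on the tool from outside, world axes, zero at the start; "wrist_torque": the same for the moment, N m; "opening": opening from 0.0 (shut) to 1.0 (fully open).
Only numpy, scipy, OpenCV 4.12 (cv2) and the standard library are available. Lean on these libraries where they do the work, as an engineer would, in place of code of your own. Each camera call takes 0.05 s, during which the arm holds its last target.

## Task

With the fingertips only, push the tab of the light box's rotary selector sideways until it points squarely at the plate marked with the cross, then press the lamp button on the box's top fully down and let it come up again. Do not pinch the tab, and leave the jars, matchbox, tealight, acrylic block and everything else where they stand. Finish with the tab still pointing at the cross.

Things in the scene. Friction and masses are not known exactly. Their poses are not given: they have to be found in the camera images.
- lightbox: grey square light box for optics lessons, 260 x 260 mm, flat top 70 mm above the table, fixed (it cannot be shifted). Origin: centre of its underside; the vertical axis of the selector passes through it. Its x axis points from its front edge (robot side) to its rear, where the lens barrel sticks out; its y axis to its left.
- selector (a joint): angle of the rotary selector about the vertical axis, rad. At 0 the tab points to the front of the box (its -x); growing values turn it counter-clockwise seen from above. Stops at -1.95 and 1.95. Friction (about 0.15 Nm, 2 N at the tab) holds it wherever it is left: no clicks, no spring. The selector is an aluminium disc 96 mm across, its top 18 mm above the box's top, with one black tab.
- tab_tip (a point): middle of the outer end of the tab, 86 mm from the selector's axis. The tab is a straight upright radial fin of black plastic, from the disc's rim (48 mm) to 86 mm from the axis, 13 mm thick, from 5 to 36 mm above the box's top. It is pushed sideways, from either face, most squarely 52 to 82 mm from the axis; pinching it presses both faces at once and is not allowed.
- tab_aim (a point): the point the tab points at: on the tab's line, 108 mm from the axis (22 mm beyond the tab's end), at the top face of the plates.
- plate_cross: white plate 36 x 36 x 3 mm fixed on the light box's top with a black upright cross (two strokes 29 x 7 mm): the wanted position. Origin: centre of its underside, 108 mm from the selector's axis. The four plates stand at selector angles of about -1.55, -0.8, 0.8 and 1.55 rad; which is where changes.
- plate_disc: white plate 36 x 36 x 3 mm fixed on the light box's top with a solid black round spot of 26 mm. Origin: centre of its underside, 108 mm from the selector's axis. The four plates stand at selector angles of about -1.55, -0.8, 0.8 and 1.55 rad; which is where changes.
- plate_bar: white plate 36 x 36 x 3 mm fixed on the light box's top with one black straight stroke 29 x 7 mm. Origin: centre of its underside, 108 mm from the selector's axis. The four plates stand at selector angles of about -1.55, -0.8, 0.8 and 1.55 rad; which is where changes.
- plate_frame: white plate 36 x 36 x 3 mm fixed on the light box's top with a hollow black square of 28 mm. Origin: centre of its underside, 108 mm from the selector's axis. The four plates stand at selector angles of about -1.55, -0.8, 0.8 and 1.55 rad; which is where changes.
- lamp_button (a joint): travel of the lamp button, m: 0 up, 0.006 fully down; springs back by itself; fully down takes 5 N.
- lamp_button_top (a point): centre of the top of the lamp button, a dark grey round cap 28 mm across whose top stands 18 mm above the box's top (88 mm above the table) when up, in a black collar 42 mm across and 6 mm high on the light box's top, at its rear left corner (92 mm behind and 85 mm left of the selector's axis). Pressed straight down.
- lens_block: loose bystander, to be left alone: clear acrylic block 50 x 30 x 16 mm lying on the light box's top at the rear right corner. Origin: centre of its underside.
- jar_a: loose bystander, to be left alone: open glass jar, 74 mm across, 105 mm tall, on the table to the left of the light box. Origin: centre of its underside.
- jar_b: loose bystander, to be left alone: open glass jar, 68 mm across, 95 mm tall, on the table to the right of the light box. Origin: centre of its underside.
- matchbox: loose bystander, to be left alone: matchbox 54 x 36 x 15 mm on the table to the right of the light box. Origin: centre of its underside.
- tealight: loose bystander, to be left alone: tealight in an aluminium cup, 38 mm across, 16 mm tall, standing on the light box's top in the middle of its rear edge. Origin: centre of its underside.
- jar_lid: loose bystander, to be left alone: white screw lid, 72 mm across, 12 mm thick, on the table to the left of the light box. Origin: centre of its underside.

How it is judged:
On the way, in this order (a step that is already met when the one before it is completed fails the run):
1. the tab has been pushed to the cross and rests there (horizontal distance between tab_aim and plate_cross below 0.012 m and velocity of joint selector between -0.05 and 0.05 rad/s and value of joint lamp_button below 0.001 m), for 0.3 s.
2. the lamp button is pressed down while the tab points at the cross (horizontal distance between tab_aim and plate_cross below 0.012 m and value of joint lamp_button above 0.0048 m), for 0.05 s.
At the end, for the whole second after the job is handed in: The point 108 mm from the axis at which the tab points lies within 12 mm of the centre of the cross plate (about 0.11 rad either way), the selector is at rest, and the lamp button is up again after having been pressed at least 4.8 mm of its 6 mm (horizontal distance between tab_aim and plate_cross below 0.012 m and velocity of joint selector between -0.03 and 0.03 rad/s and value of joint lamp_button below 0.001 m); the robot touches nothing.
It fails at once if the tab was pinched (both side faces pressed with more than 1.5 N at once) (contact force between each of selector_c2, selector_c3 and the fingers above 1.5 N).
It fails at once if a bystander was lifted, carried or pushed more than 20 mm (distance of any of lens_block, jar_a, jar_b, matchbox, tealight, jar_lid from where it was at the start of the episode above 0.02 m).
It also fails if it takes over 48 s, if anything falls off the work surface, if the arm or the gripper's body presses on something with over 40 N, if the wrist force passes 120 N, or if a joint passes its speed limit or range.

## Working session

There is one attempt and no reset: what is moved stays moved. The work goes in short steps, Python scripts to look and compute and a tool call to move; the robot and the scene stay as the last step left them, time stands still between calls to the robot, and variables do not carry over. Pictures are saved under pics/ and viewed, and the job is handed in when it is done.

Besides the shell and the picture viewer there is one more tool, called after "Emit:" by a JSON object that holds its "api" and its "payload", one argument or row to a line. apply_moves: Moves the arm, as the interface text tells. Its arguments: {"type":"object","properties":{"plan":{"type":"array","items":{"type":"array","items":{"type":"array","items":{"type":"number","minimum":-1,"maximum":1}}}},"squeeze":{"type":"number"}},"required":["plan"]}

```bash
mkdir -p pics
python3 - <<'E'
from workcell import robot
import cv2
for n in("scene","top"):
    cv2.imwrite(f"pics/{n}0.png",robot.capture(n)); c=robot.calibration(n); print(n,{k:(v if k!="T" else [[round(float(x),4) for x in r] for r in v]) for k,v in c.items()})
s=robot.observe(); print(s)
E
```

```text
scene {'fx': 518.0498501649818, 'fy': 518.0498501649818, 'cx': 312.9334945866629, 'cy': 188.46752632560032, 'k1': -0.101511986682627, 'T': [[0.2537, 0.5824, -0.7723, 1.423], [0.9673, -0.1539, 0.2017, -0.1921], [-0.0014, -0.7982, -0.6024, 0.7708], [0.0, 0.0, 0.0, 1.0]]}
top {'fx': 434.4377173968025, 'fy': 434.4377173968025, 'cx': 325.5885703714982, 'cy': 196.60638253208714, 'k1': 0.018847246095098677, 'T': [[-0.0075, -0.9771, 0.2127, 0.3549], [-1.0, 0.0081, 0.0021, 0.0387], [-0.0038, -0.2127, -0.9771, 0.9038], [0.0, 0.0, 0.0, 1.0]]}
{'time': 0.1, 'joints': array([-1.29012412e+00,  2.45749798e-01,  1.55886542e+00,  1.17257703e-05,
        1.33869560e+00, -1.74089047e-01]), 'dq': array([ 0.00081089, -0.00153631, -0.0016193 , -0.00124724, -0.00037119,
        0.00017858]), 'tau': array([-2.91794813e-04, -4.16915095e+01, -3.15526879e+01,  6.86783530e-02,
        3.09792836e-02, -5.31013859e-05]), 'eef_pos': array([ 0.28537645, -0.58341291,  0.20446634]), 'ee_rot': array([-0.5994335 ,  0.37486672, -0.37396849,  0.6002516 ]), 'force': array([-0.05382467, -0.07582624,  0.40378086]), 'wrist_torque': array([-0.04378297,  0.03204011, -0.0416422 ]), 'opening': 0.9942134721994234}
```

View pics/top0.png

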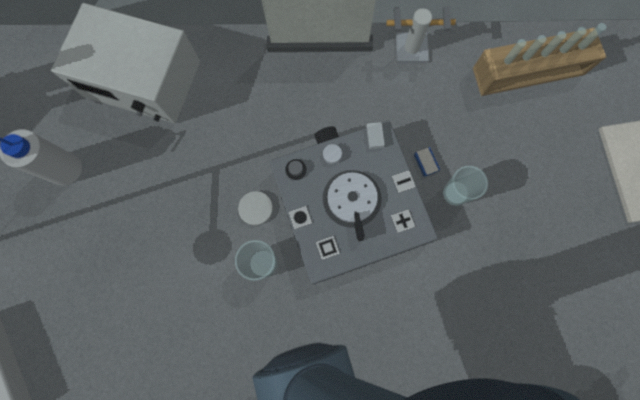

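View pics/scene0.png

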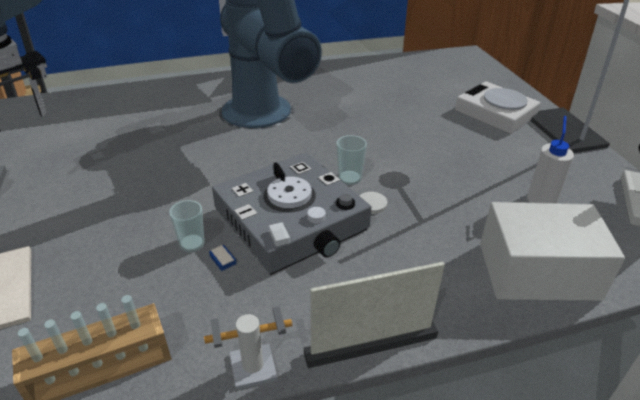

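The top view shows the selector disc near (353,197), the tab pointing down to about (360,238), the cross at (403,221), and the button at (296,169). Next I measure them.

```bash
cat > h.py <<'E'
import numpy as np, cv2
from workcell import robot
def ray(n,u,v):
    c=robot.calibration(n); K=np.array([[c['fx'],0,c['cx']],[0,c['fy'],c['cy']],[0,0,1]])
    p=cv2.undistortPoints(np.array([[[u,v]]],float),K,np.array([c['k1'],0,0,0.]))[0,0]
    T=np.array(c['T']); return T[:3,3],T[:3,:3]@np.array([p[0],p[1],1])
def plane(n,u,v,z):
    o,d=ray(n,u,v); return o+d*(z-o[2])/d[2]
def tri(a,b):
    (o1,d1),(o2,d2)=ray("top",*a),ray("scene",*b)
    A=np.stack([d1,-d2],1); s=np.linalg.lstsq(A,o2-o1,rcond=None)[0]
    p,q=o1+s[0]*d1,o2+s[1]*d2; return (p+q)/2,np.linalg.norm(p-q)
def white(im,box,thr,inv=False):
    x0,y0,x1,y1=box; g=cv2.cvtColor(im,cv2.COLOR_BGR2GRAY)[y0:y1,x0:x1]
    m=((g<thr) if inv else (g>thr)).astype(np.uint8)
    cs,_=cv2.findContours(m,cv2.RETR_EXTERNAL,cv2.CHAIN_APPROX_NONE)
    out=[]
    for c in cs:
        a=cv2.contourArea(c)
        if a>20:
            (cx,cy),(w,h),t=cv2.minAreaRect(c); out.append((round(cx+x0,1),round(cy+y0,1),round(w,1),round(h,1),round(t),a))
    return out
E
python3 - <<'E'
from h import *
t=cv2.imread("pics/top0.png"); s=cv2.imread("pics/scene0.png")
cv2.imwrite("pics/tz.png",cv2.resize(t[115:290,265:450],None,fx=4,fy=3.4*4/3.4*0.8,interpolation=cv2.INTER_CUBIC)[:600])
cv2.imwrite("pics/sz.png",cv2.resize(s[130:275,200:390],None,fx=4,fy=4,interpolation=cv2.INTER_CUBIC))
for thr in(140,165): print(thr,white(t,(265,115,450,290),thr)); 
for thr in(150,180): print(thr,white(s,(200,130,390,275),thr))
print("dark",white(t,(265,115,450,290),45,True)); print("darks",white(s,(200,130,390,275),45,True))
E
```

```text
140 [(327.3, 247.4, 6.6, 6.6, 72, 36.0), (410.0, 223.9, 6.6, 6.3, 72, 30.5), (397.8, 222.3, 18.0, 7.8, 66, 68.0), (405.9, 213.3, 6.7, 5.8, 63, 29.5), (299.7, 216.9, 17.4, 17.7, 72, 281.0), (267.5, 207.5, 5.0, 23.0, 0, 66.5), (405.1, 185.8, 6.9, 17.4, 73, 89.0), (351.5, 195.4, 45.0, 48.0, 65, 1636.5), (401.2, 175.9, 7.7, 17.4, 65, 91.0), (331.5, 153.0, 16.0, 17.0, 90, 217.5), (374.9, 133.9, 23.0, 13.9, 82, 279.5)]
165 []
150 [(279.0, 231.0, 18.4, 13.9, 66, 205.5), (247.6, 213.8, 5.0, 16.7, 65, 53.5), (316.5, 212.0, 10.0, 17.0, 90, 139.0), (242.9, 208.2, 4.6, 15.8, 65, 44.5), (374.2, 198.4, 24.5, 17.7, 47, 293.0), (237.5, 190.5, 11.1, 5.1, 50, 27.5), (289.0, 189.5, 25.0, 42.0, 90, 796.5), (328.4, 179.3, 19.1, 7.7, 5, 25.5)]
180 [(279.0, 231.0, 17.0, 11.6, 63, 136.5), (247.7, 213.9, 2.9, 13.9, 67, 25.5), (316.5, 212.0, 8.0, 15.0, 90, 99.5), (374.3, 198.2, 21.9, 14.1, 45, 204.5), (289.6, 190.3, 24.6, 39.1, 66, 694.0)]
dark [(358.4, 226.0, 26.5, 6.4, 81, 87.0), (299.7, 216.9, 9.4, 9.4, 63, 62.5), (325.8, 133.9, 11.1, 20.6, 72, 164.5)]
darks [(221.4, 262.9, 26.4, 12.0, 13, 42.5), (316.3, 249.3, 23.4, 102.9, 55, 366.0), (344.9, 204.3, 18.2, 9.7, 4, 79.0), (275.0, 205.0, 29.2, 7.2, 30, 39.5), (277.8, 171.6, 17.9, 8.0, 63, 94.5)]
```

View pics/tz.png

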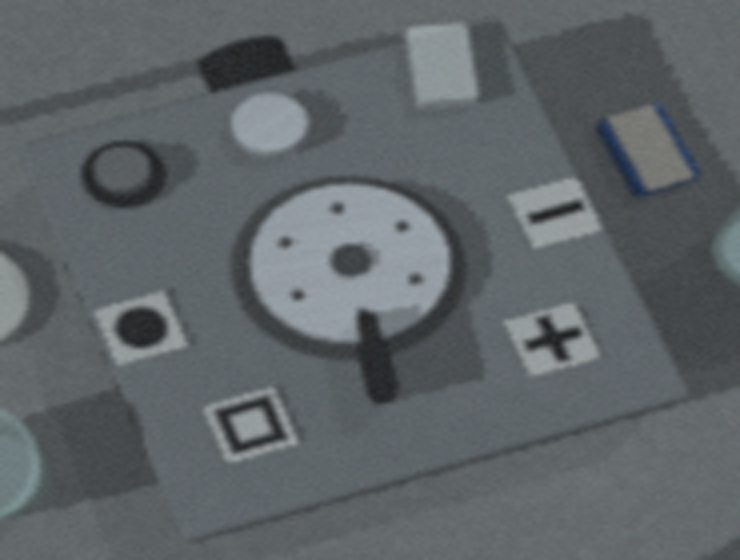

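View pics/sz.png

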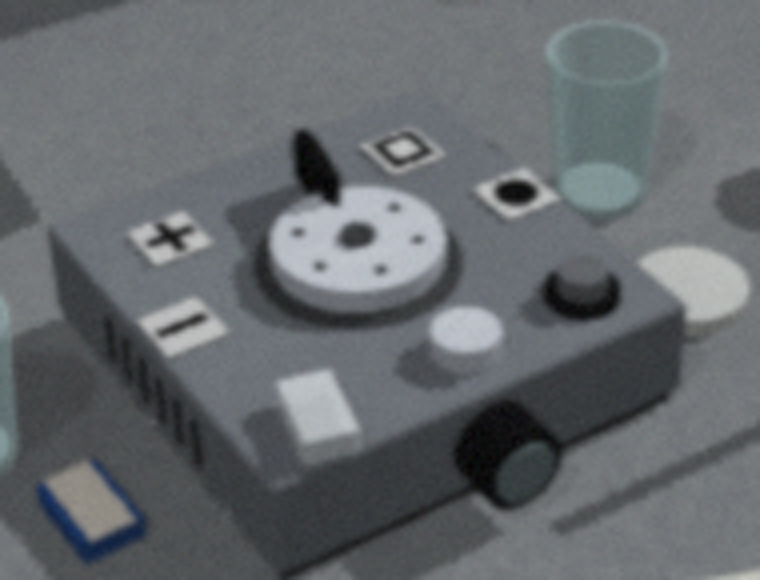

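Zoomed views: the tab sits between the cross and the frame. The cross is at top (402.8,220.9) / scene (242.8,189.5), and the hub at top (353,196.3) / scene (289.3,189).

Run:
```python
from h import *
P=dict(hub=((353,196.25),(289.25,189),.088),cross=((402.75,220.9),(242.75,189.5),.073),bar=((403.75,181.25),(245.75,211.25),.073),disc=((300,217.2),(329.25,178),.073),frame=((327.5,247.5),(300.5,167.25),.073),button=((296,168),(346.25,198),.088),tealight=((332,153.2),(316.5,212.3),.086),tabout=((360.5,239.5),(274.8,163),.106),lens=((374.9,134),(279,231.5),.086))
np.set_printoptions(precision=4,suppress=True)
for k,(a,b,z) in P.items():
    p,g=tri(a,b); print(k,p,"gap",round(g,4),"planes",plane("top",*a,z)[:2],plane("scene",*b,z)[:2])
```

```text
hub [ 0.5332 -0.0128  0.0855] gap 0.0009 planes [ 0.5327 -0.0122] [ 0.5363 -0.0139]
cross [ 0.487  -0.1097  0.0689] gap 0.0017 planes [ 0.4865 -0.1082] [ 0.4921 -0.111 ]
bar [ 0.566  -0.1151  0.0699] gap 0.0017 planes [ 0.5654 -0.1137] [ 0.5696 -0.1162]
disc [0.4956 0.0899 0.0701] gap 0.0014 planes [0.4953 0.0903] [0.4994 0.088 ]
frame [0.4364 0.0364 0.07  ] gap 0.0023 planes [0.4363 0.0376] [0.4404 0.0343]
button [0.5918 0.0986 0.0824] gap 0.0011 planes [0.59   0.0977] [0.5986 0.0968]
tealight [0.6214 0.0261 0.0817] gap 0.0022 planes [0.6202 0.0272] [0.6262 0.0236]
tabout [ 0.4475 -0.0257  0.1003] gap 0.0042 planes [ 0.4473 -0.0232] [ 0.4553 -0.0291]
lens [ 0.6605 -0.0609  0.0818] gap 0.0039 planes [ 0.6594 -0.0585] [ 0.6647 -0.0635]
```

Run:
```python
from h import *
from scipy.spatial.transform import Rotation as R
s=robot.observe(); r=R.from_quat(s['ee_rot']).as_matrix(); print(r.round(3)); print("xyaw",np.degrees(np.arctan2(r[1,0],r[0,0])))
# axis/yaw fit from plates (mean of views) with hub
pts={'cross':(.8,[.487,-.1097]),'bar':(1.55,[.566,-.1151]),'disc':(-1.55,[.4956,.0899]),'frame':(-.8,[.4364,.0364])}
from scipy.optimize import least_squares
def f(q): return np.concatenate([q[:2]-.108*np.array([np.cos(q[2]+a),np.sin(q[2]+a)])-p for a,p in pts.values()])
o=least_squares(f,[.533,-.013,.33]); print(o.x,np.degrees(o.x[2]),(o.fun*1000).round(1))
c=o.x[:2]; 
for n,p in [('cross',[.487,-.1097]),('tab',[.4475,-.0257])]:
    d=np.array(p)-c; print(n,np.hypot(*d),np.degrees(np.arctan2(d[1],d[0]))%360)
```

```text
[[ 0.439 -0.     0.898]
 [-0.898  0.002  0.439]
 [-0.002 -1.     0.   ]]
xyaw -63.94423943805376
[ 0.53287795 -0.01199271  0.33210723] 19.02834254804737 [ 0.  -0.1 -0.   0.3 -0.  -0.5  0.1  0.3]
cross 0.10794211438775894 244.84783966396026
tab 0.08647129149648536 189.12090577271138
```

Emit:
{"api": "apply_moves", "payload": {
  "plan": [
    [[0.1,0.33,0,0,0,0.09,0],[0.2,0.66,0,0,0,0.18,0],[0.3,1,0,0,0,0.27,0],[0.3,1,0,0,0,0.27,0]]
  ],
  "squeeze": 10
}}

```text
time: 0.43
eef_pos: [0.3166, -0.4782, 0.2032]
ee_rot: [-0.635, 0.308, -0.306, 0.639]
force: [-0.7, 0.1, 0.1]
opening: 0.751
```

Emit:
{"api": "apply_moves", "payload": {
  "plan": [
    [[0.1,0.33,0,0,0,0.09,0],[0.2,0.66,0,0,0,0.18,0],[0.3,1,0,0,0,0.27,0],[0.3,1,0,0,0,0.27,0]]
  ]
}}

```text
time: 0.77
eef_pos: [0.3476, -0.3738, 0.2024]
ee_rot: [-0.664, 0.238, -0.234, 0.669]
force: [-0.4, 0.9, 0.8]
opening: 0.469
```

Emit:
{"api": "apply_moves", "payload": {
  "plan": [
    [[0.1,0.33,0,0,0,0.09,0],[0.2,0.66,0,0,0,0.18,0],[0.3,1,0,0,0,0.27,0],[0.3,1,0,0,0,0.27,0]]
  ]
}}

```text
time: 1.1
eef_pos: [0.3784, -0.27, 0.2019]
ee_rot: [-0.686, 0.164, -0.16, 0.691]
force: [-0.2, -0.4, -0.6]
opening: 0.185
```

Emit:
{"api": "apply_moves", "payload": {
  "plan": [
    [[0.1,0.33,0,0,0,0.09,0],[0.2,0.66,0,0,0,0.18,0],[0.3,1,0,0,0,0.27,0],[0.3,1,0,0,0,0.27,0]]
  ]
}}

```text
time: 1.43
eef_pos: [0.4092, -0.1668, 0.2018]
ee_rot: [-0.699, 0.089, -0.084, 0.705]
force: [0.7, -0.4, -0.3]
opening: 0.004
```

Emit:
{"api": "apply_moves", "payload": {
  "plan": [
    [[0.1,0.33,0,0,0,0.09,0],[0.2,0.66,0,0,0,0.18,0],[0.3,1,0,0,0,0.27,0],[0.3,1,0,0,0,0.27,0]]
  ]
}}

```text
time: 1.77
eef_pos: [0.4403, -0.0639, 0.2018]
ee_rot: [-0.704, 0.012, -0.007, 0.71]
force: [0.2, -0.0, 0.1]
opening: 0.003
```

Emit:
{"api": "apply_moves", "payload": {
  "plan": [
    [[0.1,0.33,0,0,0,0.1,0],[0.22,0.69,-0.2,0,0,0.2,0],[0.22,0.69,-0.5,0,0,0.22,0],[0.22,0.69,-0.7,0,0,0.22,0],[0.22,0.69,-0.7,0,0,0.22,0]]
  ]
}}

```text
time: 2.18
eef_pos: [0.4595, 0.0048, 0.1274]
ee_rot: [-0.702, -0.045, 0.057, 0.709]
force: [-0.9, -0.9, -0.4]
opening: 0.007
```

Run:
```python
from h import *
s=robot.observe(); print(s['eef_pos'],s['force'])
for n,b in(("top",(115,290,265,450)),("scene",(100,275,200,390))):
    im=robot.capture(n); cv2.imwrite(f"pics/{n}1.png",cv2.resize(im[b[0]:b[1],b[2]:b[3]],None,fx=3,fy=3,interpolation=cv2.INTER_CUBIC))
```

```text
[0.45950597 0.00479484 0.12738774] [-0.87920333 -0.85496598 -0.40258162]
```

View pics/top1.png

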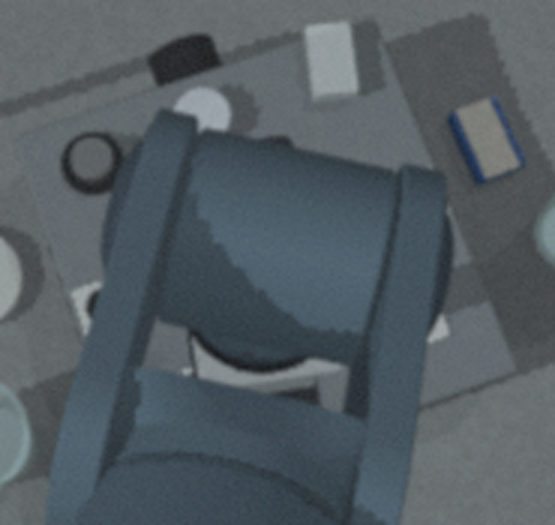

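View pics/scene1.png

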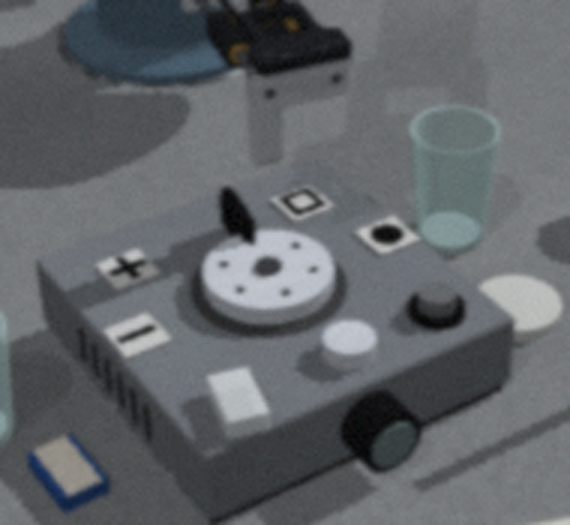

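The scene view shows the shut fingertips at about (288,155) full-frame, left of the tab and clear of it. I lower them now.

Emit:
{"api": "apply_moves", "payload": {
  "plan": [
    [[0.02,0,-0.2,0,0,0,0],[0.02,0,-0.42,0,0,0,0],[0.02,0,-0.42,0,0,0,0],[0.02,0,-0.42,0,0,0,0]]
  ]
}}

```text
time: 2.62
eef_pos: [0.4648, 0.0029, 0.0907]
ee_rot: [-0.703, -0.047, 0.053, 0.708]
force: [-0.3, -0.2, 0.8]
opening: 0.006
```

```bash
cat > st.py <<'E'
from h import *
from scipy.spatial.transform import Rotation as R
C=np.array([.5329,-.0120])
def st():
    s=robot.observe(); r=R.from_quat(s['ee_rot']).as_matrix(); y=np.degrees(np.arctan2(r[1,0],r[0,0]))
    print(round(s['time'],2),s['eef_pos'].round(4),"yaw",round(y,1),"F",s['force'].round(1)); return s['eef_pos'],y
def tgt(phi,r,gap):
    a=np.radians(phi); u=np.array([np.cos(a),np.sin(a)]); t=np.array([-u[1],u[0]]); return C+r*u-t*gap
E
python3 - <<'E'
from st import *
p,y=st()
for phi in (189,195,200,205,210,215,220,225,230,235,240,244.8):
    d=tgt(phi,.067,.0145)-p[:2]; print(phi,tgt(phi,.067,.0145).round(4),(d*10).round(3),"rz",round((phi-180-y)/45,3))
E
```

```text
2.62 [0.4648 0.0029 0.0907] yaw 8.1 F [-0.3 -0.2  0.8]
189 [ 0.4645 -0.0082] [-0.004 -0.11 ] rz 0.02
195 [ 0.4644 -0.0153] [-0.004 -0.182] rz 0.154
200 [ 0.465  -0.0213] [ 0.002 -0.241] rz 0.265
205 [ 0.466  -0.0272] [ 0.012 -0.3  ] rz 0.376
210 [ 0.4676 -0.0329] [ 0.028 -0.358] rz 0.487
215 [ 0.4697 -0.0386] [ 0.049 -0.414] rz 0.598
220 [ 0.4723 -0.044 ] [ 0.074 -0.468] rz 0.709
225 [ 0.4753 -0.0491] [ 0.104 -0.52 ] rz 0.82
230 [ 0.4787 -0.054 ] [ 0.139 -0.569] rz 0.931
235 [ 0.4826 -0.0586] [ 0.178 -0.614] rz 1.043
240 [ 0.4868 -0.0628] [ 0.22  -0.656] rz 1.154
244.8 [ 0.4913 -0.0664] [ 0.264 -0.693] rz 1.26
```

Emit:
{"api": "apply_moves", "payload": {
  "plan": [
    [[0,-0.06,-0.04,0,0,0.02,0],[0,-0.11,-0.04,0,0,0.05,0],[0,-0.16,-0.04,0,0,0.12,0],[0,-0.2,-0.04,0,0,0.2,0],[0,-0.24,-0.04,0,0,0.26,0]]
  ]
}}

```text
time: 3.03
eef_pos: [0.4664, -0.0215, 0.0891]
ee_rot: [-0.694, -0.12, 0.124, 0.699]
force: [0.1, 3.3, -1.1]
opening: 0.003
```

Run:
```python
from st import *
p,y=st()
for phi in (200,205,210,215,220,225,230,):
    d=tgt(phi,.067,.0145)-p[:2]; print(phi,(d*10).round(3),"rz",round((phi-180-y)/45,3))
im=robot.capture("scene"); cv2.imwrite(f"pics/scene2.png",cv2.resize(im[100:275,200:390],None,fx=4,fy=3,interpolation=cv2.INTER_CUBIC))
```

```text
3.03 [ 0.4664 -0.0215  0.0891] yaw 19.9 F [ 0.1  3.3 -1.1]
200 [-0.014  0.002] rz 0.003
205 [-0.004 -0.057] rz 0.114
210 [ 0.012 -0.114] rz 0.225
215 [ 0.033 -0.17 ] rz 0.336
220 [ 0.058 -0.224] rz 0.447
225 [ 0.089 -0.276] rz 0.558
230 [ 0.123 -0.325] rz 0.67
```

View pics/scene2.png

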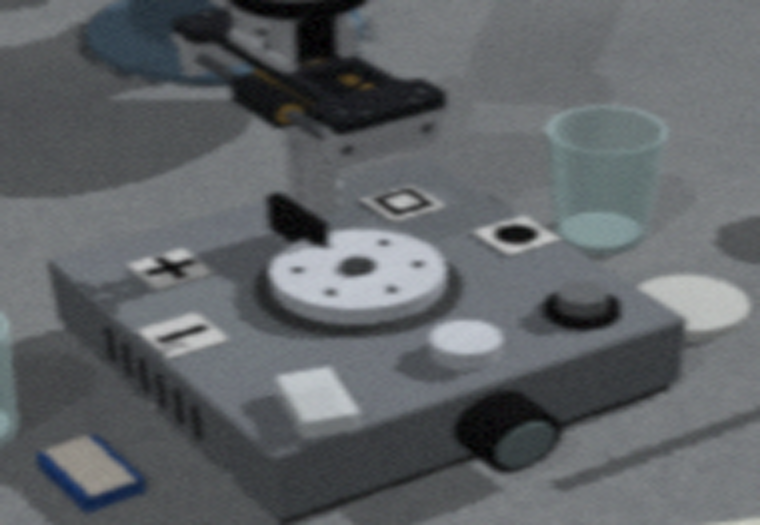

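The fingers touch the tab (reaction +3.3 N in y), and it has started turning towards the cross. I keep pushing along the arc.

Emit:
{"api": "apply_moves", "payload": {
  "plan": [
    [[0,-0.06,0,0,0,0.11,0],[0.01,-0.11,0,0,0,0.22,0],[0.03,-0.17,0,0,0,0.33,0],[0.06,-0.22,0,0,0,0.44,0]]
  ]
}}

```text
time: 3.42
eef_pos: [0.4728, -0.0445, 0.0909]
ee_rot: [-0.663, -0.239, 0.243, 0.666]
force: [-3.6, 2.2, 1.7]
opening: 0.003
```

Run:
```python
from st import *
p,y=st()
for phi in (220,225,230,235,238,240,242,244.8):
    d=tgt(phi,.067,.0145)-p[:2]; print(phi,(d*10).round(3),"rz",round((phi-180-y)/45,3))
```

```text
3.42 [ 0.4728 -0.0445  0.0909] yaw 39.9 F [-3.6  2.2  1.7]
220 [-0.005  0.005] rz 0.003
225 [ 0.025 -0.046] rz 0.114
230 [ 0.059 -0.095] rz 0.225
235 [ 0.098 -0.141] rz 0.336
238 [ 0.123 -0.167] rz 0.403
240 [ 0.141 -0.183] rz 0.447
242 [ 0.159 -0.199] rz 0.492
244.8 [ 0.185 -0.22 ] rz 0.554
```

Go to about 240°, then look before the final nudge.

Emit:
{"api": "apply_moves", "payload": {
  "plan": [
    [[0.03,-0.05,-0.02,0,0,0.11,0],[0.06,-0.1,-0.02,0,0,0.22,0],[0.1,-0.14,-0.02,0,0,0.34,0],[0.14,-0.18,-0.02,0,0,0.45,0],[0.14,-0.18,-0.02,0,0,0.45,0]]
  ]
}}

```text
time: 3.83
eef_pos: [0.488, -0.0637, 0.0908]
ee_rot: [-0.612, -0.352, 0.356, 0.612]
force: [-0.5, 0.3, 0.7]
opening: 0.005
```

Run:
```python
from st import *
p,y=st()
for phi in (240,242,244.8):
    d=tgt(phi,.067,.0145)-p[:2]; print(phi,(d*10).round(3),"rz",round((phi-180-y)/45,3))
im=robot.capture("scene"); cv2.imwrite("pics/scene3.png",cv2.resize(im[130:250,200:350],None,fx=5,fy=5,interpolation=cv2.INTER_CUBIC))
im=robot.capture("top"); cv2.imwrite("pics/top3.png",cv2.resize(im[115:290,265:450],None,fx=3,fy=3,interpolation=cv2.INTER_CUBIC))
```

```text
3.83 [ 0.488  -0.0637  0.0908] yaw 60.1 F [-0.5  0.3  0.7]
240 [-0.012  0.01 ] rz -0.002
242 [ 0.006 -0.006] rz 0.042
244.8 [ 0.032 -0.027] rz 0.105
```

View pics/scene3.png

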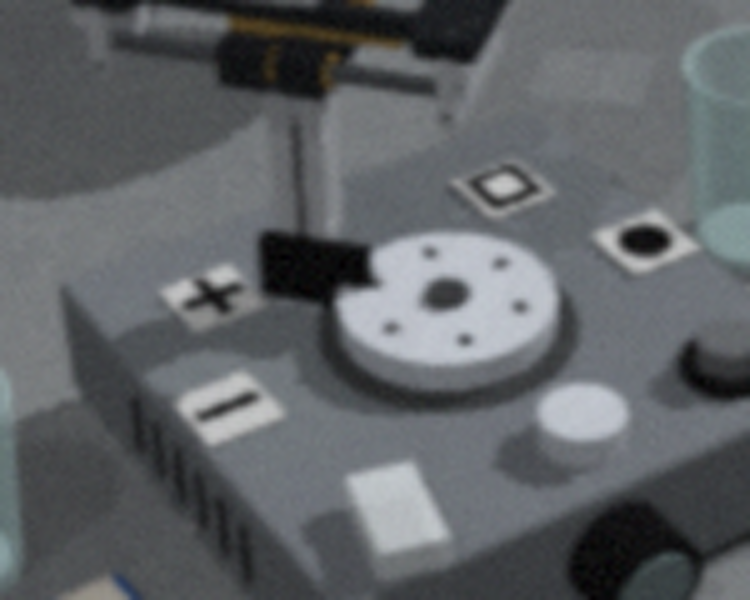

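View pics/top3.png

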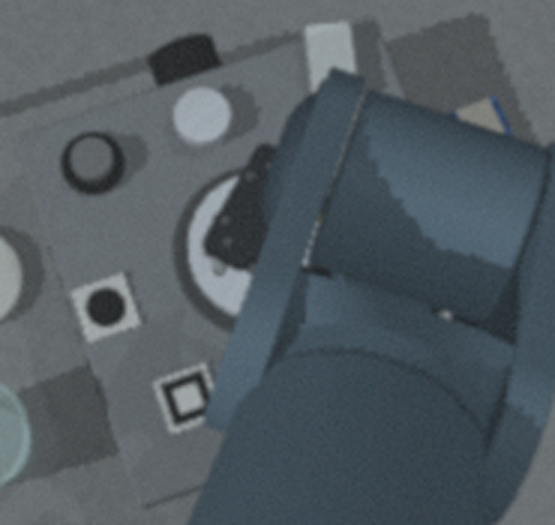

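Run:
```python
from st import *
for z,a,b in((.075,(252.6,188.2),(266.5,190.2)),(.106,(253.2,176.8),(273,179.2))):
    p,q=plane("scene",*a,z)[:2],plane("scene",*b,z)[:2]; d=p-q
    for w in (p,q):
        e=w-C-np.array([.003,-.001]); print(w.round(4),"r",np.hypot(*e).round(4),"ang",np.degrees(np.arctan2(e[1],e[0]))%360)
    print("dir",np.degrees(np.arctan2(d[1],d[0]))%360)
```

```text
[ 0.4956 -0.0892] r 0.0862 ang 242.1173958804583
[ 0.5108 -0.0604] r 0.0536 ang 242.14210480671034
dir 242.07663664202605
[ 0.496  -0.0857] r 0.0829 ang 241.21179241276786
[ 0.516  -0.0452] r 0.0379 ang 238.27075377442654
dir 243.68168453579221
```

Edge estimates put the tab at about 242°, with the target at 244.8°. One small nudge, then I back off and check from the top.

Emit:
{"api": "apply_moves", "payload": {
  "plan": [
    [[0.012,-0.01,-0.02,0,0,0.05,0],[0.025,-0.022,-0.02,0,0,0.1,0],[0.028,-0.024,-0.02,0,0,0.1,0],[0.028,-0.024,-0.02,0,0,0.1,0]]
  ]
}}

```text
time: 4.27
eef_pos: [0.491, -0.0655, 0.0891]
ee_rot: [-0.599, -0.374, 0.378, 0.599]
force: [-0.8, 1.3, 1.9]
opening: 0.002
```

Run:
```python
from st import *
st()
```

```text
4.27 [ 0.491  -0.0655  0.0891] yaw 64.3 F [-0.8  1.3  1.9]
```

Emit:
{"api": "apply_moves", "payload": {
  "plan": [
    [[-0.13,0.06,0,0,0,0,0],[-0.27,0.13,0,0,0,0,0],[-0.27,0.13,0.3,0,0,0,0],[-0.27,0.13,0.7,0,0,0,0],[-0.27,0.13,1,0,0,0,0]]
  ]
}}

```text
time: 4.68
eef_pos: [0.4642, -0.0524, 0.1916]
ee_rot: [0.6, 0.374, -0.377, -0.598]
force: [0.8, -1.0, 0.7]
opening: 0.007
```

Emit:
{"api": "apply_moves", "payload": {
  "plan": [
    [[0.2,0.3,0,0,0,-0.15,0],[0.5,0.6,0,0,0,-0.3,0],[0.8,0.9,0,0,0,-0.4,0],[0.8,0.9,0,0,0,-0.5,0]]
  ]
}}

```text
time: 5.02
eef_pos: [0.5472, 0.0408, 0.1924]
ee_rot: [0.662, 0.25, -0.251, -0.661]
force: [-0.3, -0.4, -0.0]
opening: 0.003
```

Run:
```python
from st import *
p,y=st(); print(((np.array([.592,.0985])-p[:2])*10).round(3))
im=robot.capture("scene"); cv2.imwrite("pics/scene4.png",cv2.resize(im[130:250,200:350],None,fx=5,fy=5,interpolation=cv2.INTER_CUBIC))
im=robot.capture("top"); cv2.imwrite("pics/top4.png",cv2.resize(im[115:290,265:450],None,fx=4,fy=3,interpolation=cv2.INTER_CUBIC))
```

```text
5.02 [0.5472 0.0408 0.1924] yaw 41.5 F [-0.3 -0.4 -0. ]
[0.448 0.577]
```

View pics/scene4.png

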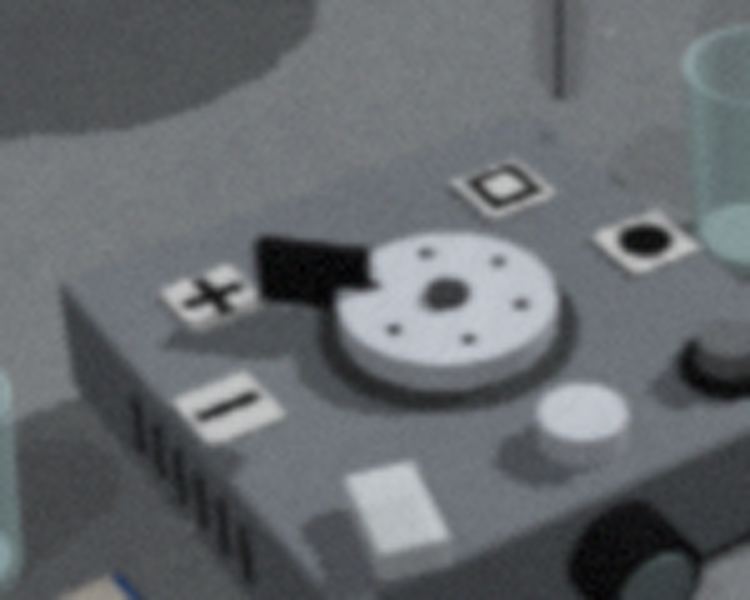

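View pics/top4.png

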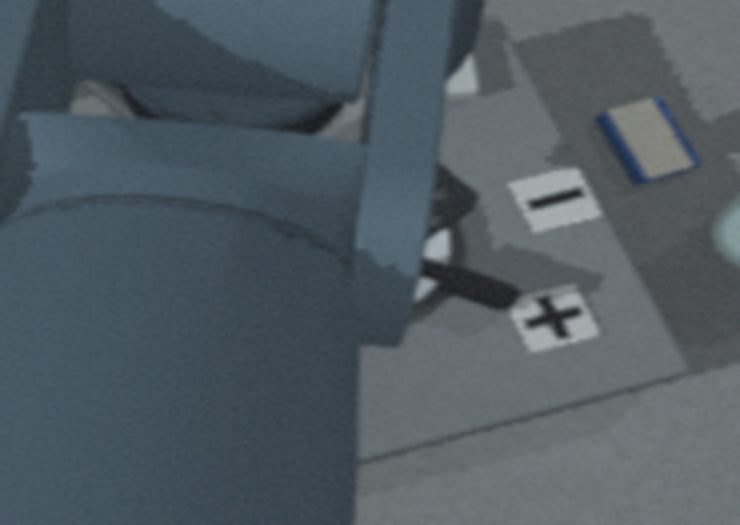

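Run:
```python
from st import *
im=robot.capture("top"); g=cv2.cvtColor(im,cv2.COLOR_BGR2GRAY)
m=np.zeros_like(g); m[196:222,371:397]=(g[196:222,371:397]<52)*255
m[:, :373]=0; cv2.imwrite("pics/m.png",cv2.resize(m[190:225,365:400],None,fx=10,fy=10,interpolation=0)); 
# left column-wise edges with subpixel
f=cv2.GaussianBlur(g,(0,0),.7).astype(float)
ups=[];los=[]
for u in range(374,393):
    v0=int(202+ (u-374)*.45)+2
    col=f[:,u]
    lo=min(range(v0-3,v0+6),key=lambda v:col[v])
    v=lo
    while col[v]<62 and v>lo-9: v-=1
    up=v+(col[v]-62)/(col[v]-col[v+1]+1e-9)
    v=lo
    while col[v]<62 and v<lo+9: v+=1
    dn=v-(col[v]-62)/(col[v]-col[v-1]+1e-9)
    ups.append((u,up)); los.append((u,dn)); 
print([round(b,1) for a,b in ups],[round(b,1) for a,b in los])
for nm,e,z in(("up",ups,.106),("lo",los,.106),("lo75",los,.075)):
    k=np.polyfit(*np.array(e)[3:].T,1); P=[plane("top",u,np.polyval(k,u),z)[:2] for u in(376,392)]
    d=P[1]-P[0]; print(nm,"dir",round(np.degrees(np.arctan2(d[1],d[0]))%360,1),"offset t mm",[(1000*np.dot(p-C,[.905,-.425])).round(1) for p in P])
```

```text
[np.float64(202.7), np.float64(203.0), np.float64(203.0), np.float64(202.6), np.float64(201.2), np.float64(201.0), np.float64(202.0), np.float64(203.8), np.float64(204.5), np.float64(204.9), np.float64(205.4), np.float64(206.0), np.float64(206.5), np.float64(207.1), np.float64(207.6), np.float64(208.0), np.float64(208.4), np.float64(208.9), np.float64(209.5)] [np.float64(208.3), np.float64(214.2), np.float64(213.6), np.float64(213.1), np.float64(213.1), np.float64(213.3), np.float64(213.6), np.float64(214.0), np.float64(214.4), np.float64(214.9), np.float64(215.3), np.float64(215.8), np.float64(216.3), np.float64(216.8), np.float64(217.3), np.float64(217.5), np.float64(217.4), np.float64(217.0), np.float64(216.1)]
up dir 239.1 offset t mm [np.float64(6.2), np.float64(2.8)]
lo dir 251.6 offset t mm [np.float64(-14.8), np.float64(-11.2)]
lo75 dir 251.6 offset t mm [np.float64(-8.3), np.float64(-4.5)]
```

View pics/m.png

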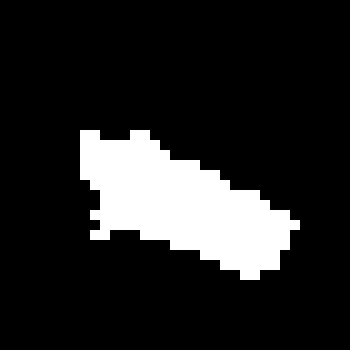

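Run:
```python
from st import *
U=np.arange(382,393); V=[204.5,204.9,205.4,206,206.5,207.1,207.6,208,208.4,208.9,209.5]
L=np.arange(380,389); W=[213.6,214,214.4,214.9,215.3,215.8,216.3,216.8,217.3]
for nm,u,v,z in(("up",U,V,.106),("lo",L,W,.075)):
    k=np.polyfit(u,v,1); P=[plane("top",a,np.polyval(k,a),z)[:2] for a in(u[0],u[-1])]
    d=P[1]-P[0]; print(nm,round(np.degrees(np.arctan2(d[1],d[0]))%360,1),[(1000*np.dot(p-C,[.905,-.425])).round(1) for p in P],[(1000*np.hypot(*(p-C))).round(1) for p in P])
```

```text
up 242.1 [np.float64(4.1), np.float64(3.2)] [np.float64(56.8), np.float64(77.3)]
lo 244.0 [np.float64(-6.6), np.float64(-6.9)] [np.float64(61.5), np.float64(78.3)]
```

The tab measures about 243° against 244.8° for the cross, roughly 3 mm at the aim point and inside the 12 mm tolerance. On to the button.

Emit:
{"api": "apply_moves", "payload": {
  "plan": [
    [[0.2,0.3,0,0,0,0,0],[0.45,0.58,0,0,0,0,0],[0.45,0.58,-0.3,0,0,0,0],[0.45,0.58,-0.7,0,0,0,0],[0.45,0.58,-0.75,0,0,0,0]]
  ]
}}

```text
time: 5.58
eef_pos: [0.5845, 0.0953, 0.1102]
ee_rot: [-0.66, -0.247, 0.257, 0.661]
force: [-1.0, 0.6, -1.3]
opening: 0.005
```

Run:
```python
from st import *
p,y=st(); print(((np.array([.592,.0985])-p[:2])*10).round(3))
im=robot.capture("scene"); cv2.imwrite("pics/scene5.png",cv2.resize(im[110:260,200:390],None,fx=4,fy=4,interpolation=cv2.INTER_CUBIC))
```

```text
5.58 [0.5845 0.0953 0.1102] yaw 41.8 F [-1.   0.6 -1.3]
[0.075 0.032]
```

View pics/scene5.png

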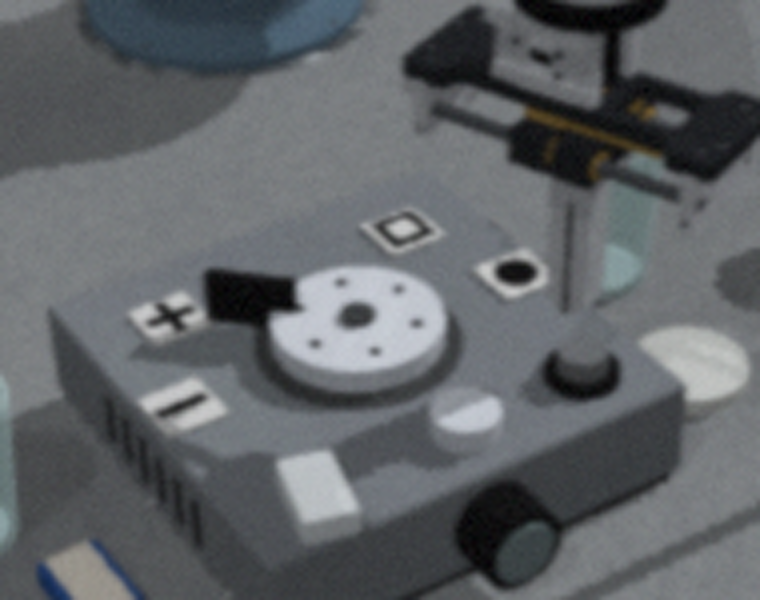

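The tips hang above the button, a few mm short (scene 573,310 against cap 585,350). I centre them and then press.

Emit:
{"api": "apply_moves", "payload": {
  "plan": [
    [[0.07,0.03,0,0,0,0,0],[0.07,0.03,-0.05,0,0,0,0],[0.07,0.03,-0.14,0,0,0,0],[0.07,0.03,-0.14,0,0,0,0]]
  ]
}}

```text
time: 5.97
eef_pos: [0.592, 0.0978, 0.0975]
ee_rot: [-0.66, -0.247, 0.257, 0.661]
force: [-0.6, -0.4, -0.4]
opening: 0.004
```

Run:
```python
from st import *
p,y=st(); print(((np.array([.592,.0985])-p[:2])*10).round(3))
```

```text
5.97 [0.592  0.0978 0.0975] yaw 41.8 F [-0.6 -0.4 -0.4]
[-0.     0.007]
```

Emit:
{"api": "apply_moves", "payload": {
  "plan": [
    [[0,0,-0.06,0,0,0,0],[0,0,-0.1,0,0,0,0],[0,0,-0.14,0,0,0,0],[0,0,-0.16,0,0,0,0],[0,0,-0.16,0,0,0,0]]
  ]
}}

```text
time: 6.38
eef_pos: [0.5924, 0.0977, 0.0824]
ee_rot: [-0.66, -0.248, 0.257, 0.661]
force: [-0.6, -0.4, 4.3]
opening: 0.005
```

Emit:
{"api": "apply_moves", "payload": {
  "plan": [
    [[0,0,-0.02,0,0,0,0],[0,0,-0.03,0,0,0,0],[0,0,-0.03,0,0,0,0]]
  ]
}}

```text
time: 6.63
eef_pos: [0.5926, 0.0977, 0.0819]
ee_rot: [-0.66, -0.247, 0.257, 0.661]
force: [-7.4, -1.4, 15.6]
opening: 0.008
```

The force has jumped to 15.6 N with no further travel, so the button is on its stop. I lift off and clear the view.

Emit:
{"api": "apply_moves", "payload": {
  "plan": [
    [[0,0,0.1,0,0,0,0],[0,0,0.4,0,0,0,0],[0,0,0.8,0,0,0,0],[0,0,1,0,0,0,0],[0,0,1,0,0,0,0]]
  ]
}}

```text
time: 7.05
eef_pos: [0.596, 0.0978, 0.1884]
ee_rot: [0.661, 0.251, -0.254, -0.66]
force: [1.1, 1.0, 0.4]
opening: 0.005
```

Emit:
{"api": "apply_moves", "payload": {
  "plan": [
    [[-0.2,0.4,0.1,0,0,0,0],[-0.4,0.8,0.2,0,0,0,0],[-0.5,1,0.2,0,0,0,0],[-0.5,1,0.2,0,0,0,0]]
  ]
}}

```text
time: 7.38
eef_pos: [0.5437, 0.2018, 0.2084]
ee_rot: [0.66, 0.253, -0.255, -0.66]
force: [-0.6, 0.8, 0.3]
opening: 0.007
```

Emit:
{"api": "apply_moves", "payload": {
  "plan": [
    [[-0.2,0.4,0.1,0,0,0,0],[-0.4,0.8,0.2,0,0,0,0],[-0.5,1,0.2,0,0,0,0],[-0.5,1,0.2,0,0,0,0]]
  ]
}}

```text
time: 7.72
eef_pos: [0.4914, 0.3055, 0.2283]
ee_rot: [-0.659, -0.254, 0.257, 0.66]
force: [1.0, 0.3, 0.1]
opening: 0.004
```

Emit:
{"api": "apply_moves", "payload": {
  "plan": [
    [[-0.2,0.4,0.1,0,0,0,0],[-0.4,0.8,0.2,0,0,0,0],[-0.5,1,0.2,0,0,0,0],[-0.5,1,0.2,0,0,0,0]]
  ]
}}

```text
time: 8.05
eef_pos: [0.4394, 0.4089, 0.248]
ee_rot: [-0.658, -0.256, 0.259, 0.659]
force: [-0.1, 0.2, -1.0]
opening: 0.004
```

Run:
```python
from st import *
p,y=st()
im=robot.capture("scene"); cv2.imwrite("pics/scene6.png",cv2.resize(im[110:260,200:390],None,fx=4,fy=4,interpolation=cv2.INTER_CUBIC))
im=robot.capture("top"); cv2.imwrite("pics/top6f.png",im); cv2.imwrite("pics/top6.png",cv2.resize(im[115:290,265:450],None,fx=4,fy=3.2,interpolation=cv2.INTER_CUBIC))
```

```text
8.05 [0.4394 0.4089 0.248 ] yaw 42.7 F [-0.1  0.2 -1. ]
```

View pics/scene6.png

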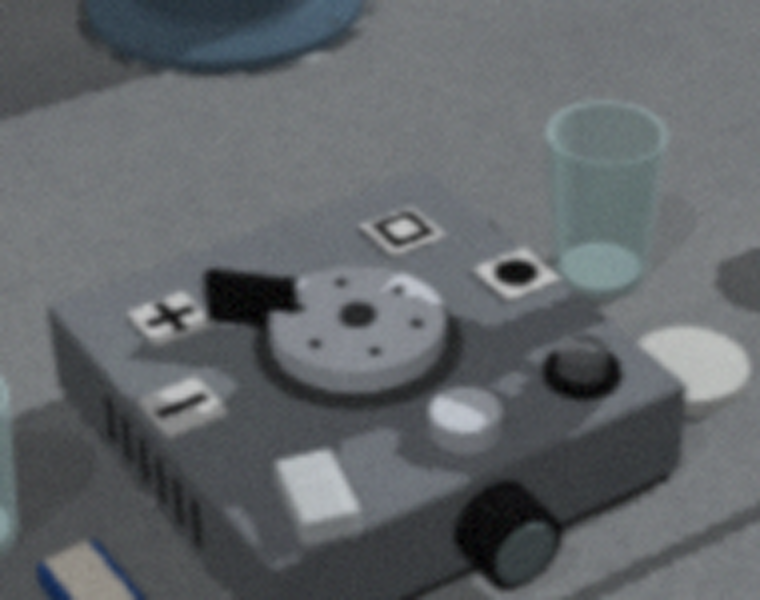

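View pics/top6.png

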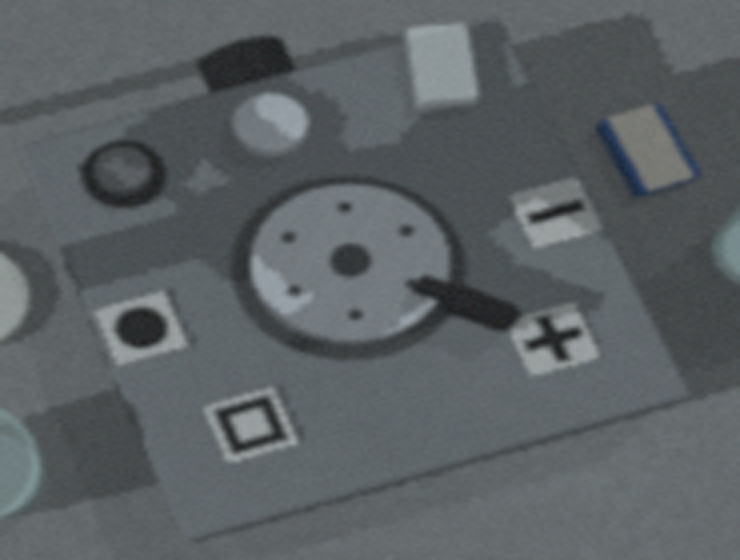

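The views show the button up, the bystanders unmoved, and the tab pointing at the cross (about 243° by edges, and also by the disc holes having turned ~54° from 189°). I'm handing in.

Run:
```python
from workcell import robot
print(robot.sign_off())
```

```text
the job is handed in; nothing more can be done
None
```

I pushed the tab round to the cross with the shut fingertips on one face only, backed off, pressed the lamp button to its stop and withdrew the arm. The job was handed in at about 8 s of the 48 s allowed, and no verdict is reported.

- **Tab:** it rests at about 243° against 244.8° for the cross, roughly 3–4 mm off at the aim point (12 mm allowed). The top-view edge fits scattered by about 1°, between 242.1° and 244.0°. The rotation of the disc's holes, read by eye, gave about 243° too.
- **Button:** pressed to a tip height of 81.9 mm, where the force rose to 15.6 N with no further travel, so I took it as fully down. In the final pictures it is up again.
- **Bystanders:** by eye, the ones in the final cropped pictures are where they started. I did not re-measure their positions. The crops show the right-hand jar and the lid only in part.
- **Contact:** the highest force seen in the move reports was 15.6 N up, at the button. At the end the arm stood clear at 0.25 m height, touching nothing.

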